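# Turn the cassette carousel to its dock and set the brake

## Robot

A 6-joint arm with a two-finger parallel gripper is mounted at the origin on a cart in front of the work surface, level with it; the furniture and walls round the work are solid. World frame = base frame: x ahead of the robot, y to its left, z up, the work surface at z = 0. Lengths are in mm, angles in rad, forces in N, time in s.
With the tool pointing down it reaches from about 400 to 825 mm from the base axis. Payload 7 kg.
Tool frame: the origin (TCP) lies at the very end of the fingers, on their centre line; the grasp point (between the pads) lies 19 mm behind it; z points along the fingers, y is the line along which they close (so a half turn about z gives the same grasp; the last joint's range is limited). The gripper opens to 88 mm and grips with 3 to 60 N. Pads are 19 mm wide; open, the fingers measure 130 mm over their backs; the gripper's body (78 mm by 193 mm) begins 47 mm behind the grasp point.
Start: joints at [-0.948, 0.359, 0.012, 0, -1.224, -0.288], TCP at [221.765, -637.507, 226.561] pointing down, gripper open.
Joint ranges: [-3.07, 3.07], [-1.43, 2.12], [-1.02, 1.25], [-3.03, 1.67], [-3.05, -0], [-3.03, 3.03]. Speed limits (rad/s): [2.39, 2.39, 3.01, 3.14, 3.14, 3.14].

## Interface

Orientations are given as a unit quaternion [x, y, z, w].
In Python, from plant import bot gives the robot as it stands. Calls block until the motion is done:
- bot.move_ptp(position, orientation): joint-space move of the TCP to a pose.
- bot.line_to(position, velocity=150, ori=None): straight line of the TCP; ori=None keeps the orientation; velocity is the mean speed in mm/s.
- bot.move_joints(angles): joint-space move.
- bot.move_gripper(opening, force=None): finger opening in mm; force is the grip in N (None keeps the last); returns when the fingers have stopped.
- bot.pause(seconds).
- bot.solve_ik(position, orientation): joint angles nearest the present ones, or None.
- bot.read_state(): the state.
- bot.camera(name): name is "scene" or "side" or "wrist"; returns the picture (384x512x3 uint8, red, green, blue); there is no depth.
- bot.get_calibration(name): a dict with "fx", "fy", "cx", "cy" (pixels), "view" (4x4, takes a point from world to camera coordinates); the wrist camera has in their place "T_tool_cam" (4x4, takes a point from camera to tool coordinates, whose origin is the TCP and whose axes are the flange's). Camera axes: x right, y up, looking along -z (the intrinsics and any distortion apply to the point x, -y, -z); pixel columns grow to the right and rows downward; lengths in mm; the calibration is good to about 2 mm. A picture is of the moment at which its call begins: read the wrist's pose just before it. get_calibration takes no time and is no camera call.
A pose or a line that the arm cannot do raises bot.Unreachable and nothing moves.
- bot.close_job(): hands the job in; it is judged then, once.
The state is a dict: "t": time; "joint_pos": joint angles; "qvel": joint speeds; "tau": joint torques, N m; "tcp_pos": TCP position; "eef_rot": TCP orientation; "contact_force": force on the tool from outside, world axes, zero at the start; "moment": the same for the moment, N m; "width": finger opening in mm; "finger_force": force on a finger pad.
Only numpy, scipy, OpenCV 4.12 (cv2) and the standard library are available. Lean on these libraries where they do the work, as an engineer would, in place of code of your own. Each camera call takes 0.05 s, during which the arm holds its last target. There are 200 camera calls.

## Task

With a fingertip, push one of the carousel's arms round until the tray with the yellow cassette stands squarely in line with the green arrow, then push the red brake lever round to its stop. Nothing is picked up: the cassettes stay untouched in their trays, and the things standing round about are left where they are.

Things in the scene. Friction and masses are not known exactly. Their poses are not given: they have to be found in the camera images.
- base: Fixed aluminium carousel base, a round plate 224 mm across, top 12 mm above the worktop. Origin: on the worktop, on the vertical axis about which the carousel turns. Its -x axis points from the axis to the docking tongue (10 mm high, to 147 mm from the axis) with the green arrow, about towards the robot; an ear for the lever sticks out on its +y side (+y turned 8 degrees towards -x), to 156 mm.
- dock (a point): The docking point on the base: 72 mm from the turning axis along the base's -x, 37 mm above the worktop; the middle of the yellow cassette's underside belongs here (the green arrow lies just outside it and points at it). Tall furniture stands behind: a cabinet (y below 0.03, from x = 0.57 on) and a microscope (y 0.17 to 0.38, from x = 0.62 on).
- rotor (a joint): Angle of the carousel (hub with three arms) about the vertical axis, rad, 0 at the start, growing anticlockwise seen from above; it turns both ways, more than a full turn (stops at -7 and 7). Light friction (about 0.07 N m); it stays where it is left. Arms are described under the hub.
- yellow_cassette: Yellow plastic tissue cassette, 42x48x7 mm, 15 g, loose in one tray with 2 to 4 mm play; its rest height is that of the tray floor and it stands about 2 mm above the rim. Origin: centre of the underside; its x axis points outwards along the arm.
- blue_cassette: Blue cassette, 48x43x7 mm, loose in the tray 120 degrees anticlockwise (from above) of the yellow one's. Origin: centre of the underside.
- green_cassette: Green cassette, 44x49x7 mm, loose in the tray 120 degrees clockwise (from above) of the yellow one's. Origin: centre of the underside.
- lever (a joint): Angle of the red brake lever about its vertical pivot, rad: 0 = free (the arm points straight away from the carousel), 1.2 = brake on, at its stop; it grows anticlockwise seen from above, so the lever's end swings towards the robot. Starts between 0 and 0.25, stays where it is left, light friction (0.03 N m). It is a mark of the brake being set and does not itself stiffen the carousel.
- lever_pivot (a point): On the lever's pivot axis, 29 mm above the worktop, 135 mm from the carousel's axis.
- lever_tip (a point): Middle of the upright round grip, 18 mm in diameter, at the lever's end: 68 mm from the pivot, 31 mm above the worktop. The lever's arm between is 12 mm wide; arm and grip lie 21 to 41 mm above the worktop.
- pot: Bystander: small white pot with a green cap, 48x48x52 mm, loose. Origin: centre of the underside.
- dropper: Bystander: amber dropper bottle with black teat, 28x28x94 mm, loose, easily toppled. Origin: centre of the underside.
- tape: Bystander: roll of tape lying flat, 81 mm across, 19 mm high, loose. Origin: centre of the underside.
- hub (a point): Top of the grey hub (48 mm across, 53 mm high), on the axis. Three arms 120 degrees apart: a spoke 24 mm wide, 20 to 36 mm above the worktop, ends in a white square tray, 56 mm along the arm, 58 across, centre 72 mm from the axis, 18 to 42 mm above the worktop (floor 37, rim 3 mm wide). Gaps between trays, down to the base plate: 65 mm wide at that radius.

How it is judged (in metres and radians):
On the way, in this order (a step that is already met when the one before it is completed fails the run):
1. the yellow cassette's tray is turned to the dock while the brake lever is still free (horizontal distance between yellow_cassette and dock below 0.012 m and value of joint lever below 0.6 rad), for 0.2 s.
2. the brake lever is pushed round to its stop (value of joint lever above 1.05 rad), for 0.2 s.
At the end, for the whole second after the job is handed in: The middle of the yellow cassette is within 12 mm (seen from above) of the docking point, the carousel is at rest, the brake lever is within 0.15 rad of its stop, and all three cassettes lie in their trays (underside 33 to 43 mm above the worktop) (horizontal distance between yellow_cassette and dock below 0.012 m and value of joint lever above 1.05 rad and velocity of joint rotor between -0.05 and 0.05 rad/s and height (world z) of yellow_cassette between 0.033 and 0.043 m and height (world z) of blue_cassette between 0.033 and 0.043 m and height (world z) of green_cassette between 0.033 and 0.043 m); the robot touches nothing.
It fails at once if the brake is set while the yellow cassette is not at the dock (value of joint lever above 0.7 rad and horizontal distance between yellow_cassette and dock above 0.02 m).
It fails at once if a cassette is touched by the fingers (contact force between the fingers and yellow_cassette above 0.5 N or contact force between the fingers and blue_cassette above 0.5 N or contact force between the fingers and green_cassette above 0.5 N).
It fails at once if a cassette is lifted or thrown out of its tray (height (world z) of any of yellow_cassette, blue_cassette, green_cassette above 0.055 m).
It fails at once if a bystander is shoved more than 20 mm, lifted or toppled (distance of any of pot, dropper, tape from where it was at the start of the episode above 0.02 m or angle between any of pot, dropper's own z axis and vertical above 0.5 rad).
It also fails if it takes over 61 s, if anything falls off the work surface, if the arm or the gripper's body presses on something with over 40 N, if the wrist force passes 120 N, or if a joint passes its speed limit or range.

## Working session

There is one attempt and no reset: what is moved stays moved. The work goes in short steps, each a Python script; the robot and the scene stay as the last script left them, time stands still between calls to the robot, and variables do not carry over. Pictures are saved under pics/ and viewed, at most 10 in all, crops included, and the job is handed in when it is done.

```bash
ls; mkdir -p pics; python3 - <<'E'
from plant import bot
import cv2
for n in("scene","side"):
    c=bot.get_calibration(n);print(n,c)
    im=bot.camera(n);cv2.imwrite(f"pics/{n}0.png",cv2.resize(im[:,:,::-1],(800,600),interpolation=cv2.INTER_CUBIC))
print(bot.read_state())
print(bot.get_calibration("wrist"))
E
```

```text
pics
scene {'fx': 380.2689084831948, 'fy': 380.2689084831948, 'cx': 257.77888299885404, 'cy': 191.89845927115286, 'view': array([[ 8.15151666e-01, -5.79026697e-01,  1.59951427e-02,
        -3.80531877e+02],
       [ 3.15516708e-01,  4.67002220e-01,  8.26049716e-01,
        -2.44914030e+02],
       [-4.85774606e-01, -6.68309068e-01,  5.63370235e-01,
        -7.49000321e+02],
       [ 0.00000000e+00,  0.00000000e+00,  0.00000000e+00,
         1.00000000e+00]])}
side {'fx': 476.102254912099, 'fy': 476.102254912099, 'cx': 258.14906486946273, 'cy': 185.4915434085358, 'view': array([[-8.63180720e-01, -5.04859130e-01,  6.02521497e-03,
         4.40141803e+02],
       [ 3.30166634e-01, -5.55392176e-01,  7.63236218e-01,
        -1.91604790e+02],
       [-3.81980415e-01,  6.60800113e-01,  6.46091459e-01,
        -1.19651642e+03],
       [ 0.00000000e+00,  0.00000000e+00,  0.00000000e+00,
         1.00000000e+00]])}
{'t': 0.1, 'joint_pos': array([-9.47921330e-01,  3.59318885e-01,  1.11165576e-02, -3.18711848e-04,
       -1.22411090e+00, -2.88078891e-01]), 'qvel': array([ 0.00156452, -0.00038983
[... 264 characters left out ...]
array([-1.66563788e-01,  9.86030378e-01,  7.47039205e-04, -1.99077482e-04]), 'contact_force': array([0.19294135, 0.07757761, 0.42511408]), 'moment': array([0.02826722, 0.04615403, 0.03429331]), 'finger_force': 0.0, 'width': 87.9416990384383}
{'fx': 316.3154992777775, 'fy': 316.3154992777775, 'cx': 254.66054351379043, 'cy': 193.29280279255934, 'T_tool_cam': array([[-5.86883323e-04,  9.54307374e-01,  2.98826188e-01,
         8.06365515e+01],
       [ 9.99999696e-01,  4.06763923e-04,  6.64952877e-04,
        -2.88343304e-02],
       [ 5.13017722e-04,  2.98826488e-01, -9.54307323e-01,
        -1.58204216e+02],
       [ 0.00000000e+00,  0.00000000e+00,  0.00000000e+00,
         1.00000000e+00]])}
```

View pics/scene0.png

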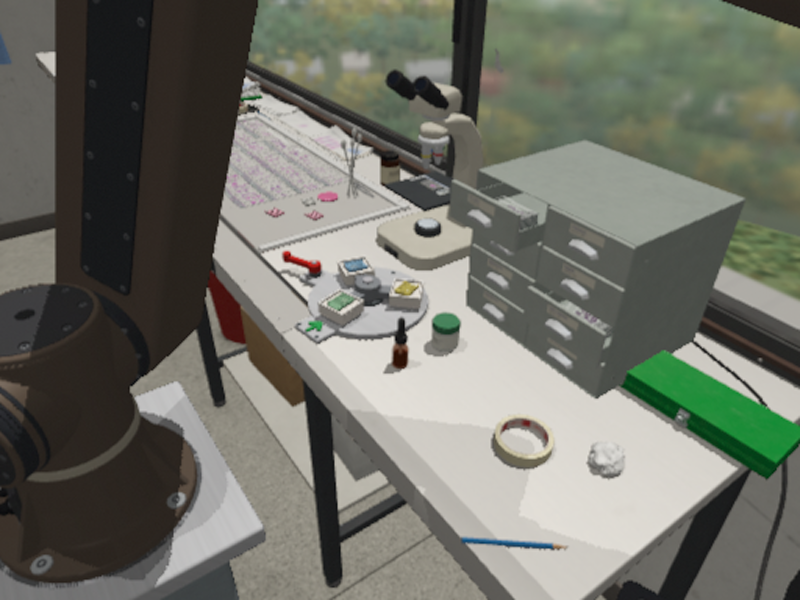

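View pics/side0.png

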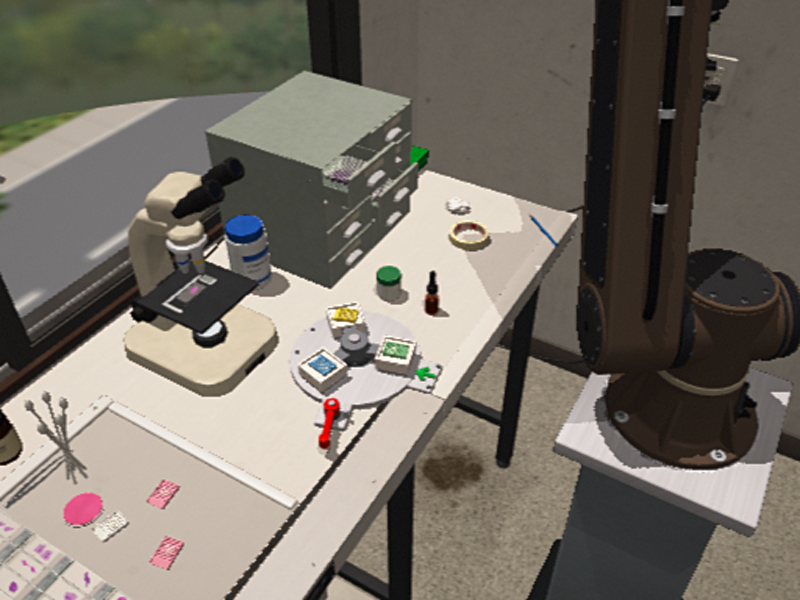

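Both views show the carousel. In the scene picture the hub top is at (368,283), the green cassette is near the arrow at (314,326), yellow is at (405,290), blue is at (355,266), and the lever runs from (316,268) to (288,257). In the side picture the hub is at (354,340), yellow at (345,316), the pot cap at (389,275) and the dropper at (432,295).

```bash
cat > h.py <<'E'
import numpy as np, cv2
from plant import bot
from scipy.spatial.transform import Rotation as R
def ray(n,u,v,T=None):
    c=bot.get_calibration(n)
    M=T if n=="wrist" else np.linalg.inv(c["view"])
    d=M[:3,:3]@np.array([(u-c["cx"])/c["fx"],-(v-c["cy"])/c["fy"],-1.])
    return M[:3,3],d
def at(n,u,v,z,T=None):
    o,d=ray(n,u,v,T); return (o+d*(z-o[2])/d[2]).round(1)
def wristT(s):
    T=np.eye(4);T[:3,:3]=R.from_quat(s["eef_rot"]).as_matrix();T[:3,3]=s["tcp_pos"]
    return T@bot.get_calibration("wrist")["T_tool_cam"]
def down(a): # tool down, tool x axis at world angle a
    return (R.from_euler("z",a)*R.from_quat([1,0,0,0])).as_quat()
E
python3 - <<'E'
from h import *
k=.64
for nm,z,s,d in [("hub",53,(368,278),(354,337)),("yel",44,(406,288),(345,315)),("green",44,(341,306),(396,350)),("blue",44,(355,265),(322,368)),
 ("levtip",41,(288,256),(328,440)),("levpiv",35,(316,268),(331,404)),("pot",52,(446,322),(388,275)),("drop",94,(402,322),(433,274)),("tape",19,(524,440),(469,234)),("arrow",10,(314,326),(428,373))]:
    print(nm,at("scene",s[0]*k,s[1]*k,z),at("side",d[0]*k,d[1]*k,z))
E
```

```text
hub [509.8 171.3  53. ] [506.  170.6  53. ]
yel [556.  116.7  44. ] [555.3 124.6  44. ]
green [430.2 133.3  44. ] [434.6 153.4  44. ]
blue [522.  236.6  44. ] [516.4 249.6  44. ]
levtip [433.5 343.2  41. ] [426.6 362.4  41. ]
levpiv [461.6 281.7  35. ] [465.5 298.8  35. ]
pot [543.7 -12.8  52. ] [5.43e+02 1.00e-01 5.20e+01]
drop [450.5 -18.3  94. ] [449.5   1.3  94. ]
tape [ 491.4 -250.2   19. ] [ 490.6 -233.4   19. ]
arrow [384.3 150.   10. ] [378.5 143.4  10. ]
```

```bash
python3 - <<'E'
from h import *
for p,a in [((147,-425,260),0),((430,171,250),0),((430,171,250),np.pi),((430,171,250),np.pi/2),((430,171,250),-np.pi/2),((450,150,60),0),((450,150,60),np.pi/2),((450,150,60),-np.pi/2)]:
    q=bot.solve_ik(p,down(a)); print(p,round(a,2),None if q is None else np.round(q,2))
q=bot.read_state()["joint_pos"]
E
```

```text
(147, -425, 260) 0 [-0.8  -0.05 -0.4   0.   -1.21  2.37]
(430, 171, 250) 0 [ 0.81 -0.02 -0.4   0.   -1.19  0.76]
(430, 171, 250) 3.14 [ 0.81 -0.02 -0.4   0.   -1.19 -2.38]
(430, 171, 250) 1.57 [ 0.81 -0.02 -0.4   0.   -1.19  2.34]
(430, 171, 250) -1.57 [ 0.81 -0.02 -0.4   0.   -1.19 -0.81]
(450, 150, 60) 0 [ 0.74  0.21 -0.64  0.   -0.72  0.83]
(450, 150, 60) 1.57 [ 0.74  0.21 -0.64  0.   -0.72  2.4 ]
(450, 150, 60) -1.57 [ 0.74  0.21 -0.64  0.   -0.72 -0.74]
```

```bash
python3 - <<'E'
from h import *
q=bot.solve_ik((430,171,250),down(0))
p=bot.read_state()["joint_pos"].copy()
p[1:5]=q[1:5]; bot.move_joints(p)
bot.move_joints(q)
bot.move_gripper(0)
s=bot.read_state(); im=bot.camera("wrist"); np.save("T0.npy",wristT(s))
print(s["t"],s["tcp_pos"],s["width"])
cv2.imwrite("pics/w0raw.png",im[:,:,::-1])
cv2.imwrite("pics/w0.png",cv2.resize(im[:,:,::-1],(800,600),interpolation=cv2.INTER_CUBIC))
E
```

```text
4.9583 [430.00552798 171.0118321  250.01354975] 0.7476033316364209
```

View pics/w0.png

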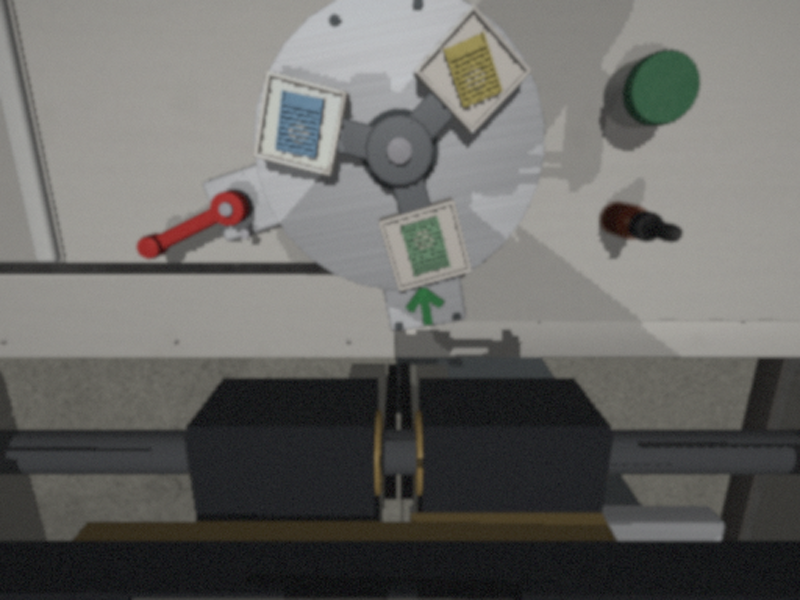

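```bash
python3 - <<'E'
from h import *
T=np.load("T0.npy");k=.64
W=lambda u,v,z: at("wrist",u*k,v*k,z,T)
hub=W(400,149,53);print("hub",hub)
P={"yel":[(475,12),(528,72),(474,132),(417,72)],"green":[(380,222),(454,201),(470,268),(398,291)],"blue":[(268,73),(348,95),(331,176),(255,155)]}
for n,c in P.items():
    q=np.mean([W(*x,42) for x in c],axis=0)-hub
    print(n,q[:2]+hub[:2],np.hypot(*q[:2]),np.degrees(np.arctan2(q[1],q[0])))
for n,u,v,z in [("arrow tip",424,289,10),("tail",428,323,10),("piv",231,209,41),("tip",150,246,41),("pot",661,88,52),("drop",672,233,94),("dropbase",620,220,20),("tongueL",392,330,10),("tongueR",464,318,10)]:
    p=W(u,v,z);q=p-hub;print(n,p,np.hypot(*q[:2]).round(1),np.degrees(np.arctan2(q[1],q[0])))
E
```

```text
hub [510.7 169.6  53. ]
yel [559.85  119.725] 70.02312564431841 -45.41947687919963
green [440.925 150.4  ] 72.36843666267772 -164.61468356729478
blue [526.175 238.95 ] 71.0555988293674 77.42090215993774
arrow tip [398.5 149.2  10. ] 114.0 -169.69515353123398
tail [368.3 145.3  10. ] 144.5 -170.31598133339878
piv [468.6 293.7  41. ] 131.0 108.73912240095174
tip [441.1 357.4  41. ] 200.3 110.33505978849887
pot [549.3  -4.   52. ] 177.8 -77.46420329606576
drop [459.5  -3.9  94. ] 180.9 -106.44137552831214
dropbase [457.4  -2.8  20. ] 180.5 -107.17976448015877
tongueL [361.9 176.1  10. ] 148.9 177.4987503107863
tongueR [372.8 114.7  10. ] 148.4 -158.29177761197215
```

The wrist view is clear:
- The hub is at (400,149).
- The trays are yellow (473,72), green (426,246) and blue (300,125).
- The arrow is at (425,305), and the lever runs from (231,209) to (150,246).
- The pot is at (661,88) and the dropper at (622,220).

Yellow sits at about -44° and the dock at -170°. I'll push the green tray clockwise about 126°, with the finger on the robot side.

```bash
cat >> h.py <<'E'
hub=np.array([510.7,169.6]); rad=np.radians
def pose(c,g,fx,fy,z):  # finger at (fx,fy) in a frame at c turned g deg; tool y parallel to frame x
    p=c+R.from_euler("z",rad(g)).as_matrix()[:2,:2]@np.array([fx,fy])
    return [*p,z],down(rad(g)+np.pi/2)
def go(p,v): bot.line_to(p[0],v,p[1])
def look(n):
    s=bot.read_state(); im=bot.camera("wrist"); np.save("T%s.npy"%n,wristT(s))
    cv2.imwrite("pics/w%s.png"%n,cv2.resize(im[:,:,::-1],(800,600),interpolation=cv2.INTER_CUBIC)); print("t",s["t"],s["joint_pos"].round(2))
E
python3 - <<'E'
from h import *
g0=-164.5
P=[pose(hub,g0,45,68,140),pose(hub,g0,45,68,27),pose(hub,g0,70,42,27),pose(hub,-288,70,38.5,27),pose(hub,-288,66,60,27),pose(hub,-288,66,60,250)]
for p in P: print(np.round(p[0]), np.round(bot.solve_ik(*p),2))
bot.move_ptp(*P[0]); f=bot.read_state()["contact_force"]
go(P[1],120); print("down",(bot.read_state()["contact_force"]-f).round(1))
go(P[2],60)
for g in np.linspace(g0,-288,13):
    go(pose(hub,g,70,38.5,27),50)
    s=bot.read_state(); print(round(g),(s["contact_force"]-f).round(1),s["t"])
go(P[4],80); go(P[5],200)
bot.move_ptp([430,171,250],down(rad(0))); look("1")
E
```

```text
[486.  92. 140.] [ 0.59  0.14 -0.5   0.   -0.93 -0.32]
[486.  92.  27.] [ 0.59  0.3  -0.63  0.   -0.65 -0.32]
[454. 110.  27.] [ 0.66  0.26 -0.68  0.   -0.63 -0.39]
[496. 248.  27.] [ 0.82  0.37 -0.49 -0.   -0.7  -2.7 ]
[474. 251.  27.] [ 0.85  0.35 -0.53 -0.   -0.69 -2.74]
[474. 251. 250.] [ 0.85  0.11 -0.26  0.   -1.2  -2.74]
down [-0.2  0.9 -0.3]
-164 [-0.1  0.4  0.2] 8.1083
-175 [-0.3  0.9 -0.5] 8.5417
-185 [-0.9  0.3 -0.7] 8.975
-195 [-0.5  0.5 -0.3] 9.4083
-206 [-1.3 -0.4 -0.7] 9.8417
-216 [-1.5  0.  -0.2] 10.275
-226 [-0.1  1.2  0.1] 10.7083
-237 [-0.2  0.4  0.6] 11.1417
-247 [-0.7  0.6 -0.1] 11.575
-257 [-0.1  0.3 -0.3] 12.0083
-267 [-0.4  0.4 -0. ] 12.4417
-278 [-1.3  0.1  0.1] 12.875
-288 [-0.9  0.4 -1. ] 13.3083
t 17.9333 [ 0.81 -0.02 -0.4  -0.   -1.19  0.76]
```

View pics/w1.png

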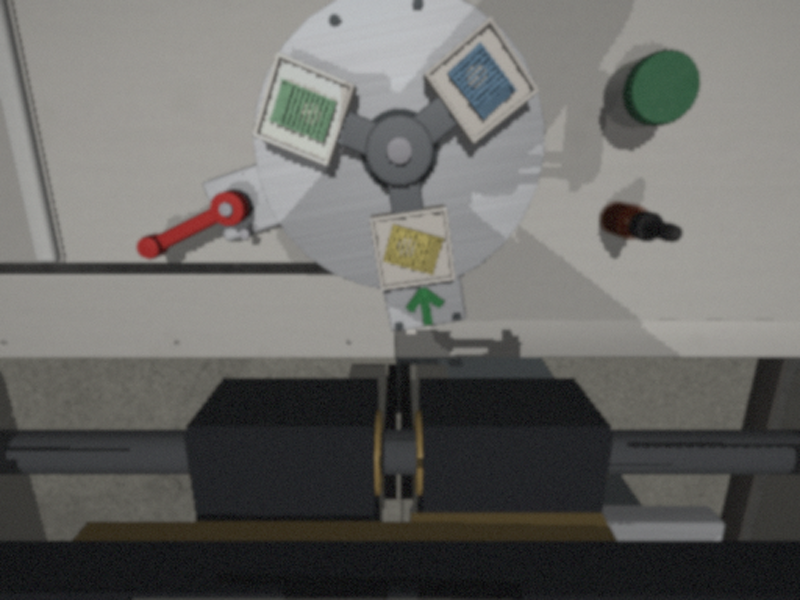

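```bash
python3 - <<'E'
from h import *
a=cv2.imread("pics/w1.png")[180:340,220:500]
cv2.imwrite("pics/c1.png",cv2.resize(a,None,fx=2.8,fy=2.8,interpolation=cv2.INTER_CUBIC))
T=np.load("T1.npy");k=.64
W=lambda u,v,z: at("wrist",u*k,v*k,z,T)
for n,c in {"yel":[(371,218),(444,207),(455,277),(384,290)],"green":[(281,54),(355,84),(327,166),(254,134)],"blue":[(488,22),(537,90),(478,142),(426,74)]}.items():
    w=np.array([W(*x,42) for x in c]);q=w.mean(0)[:2]-hub
    print(n,np.hypot(*q),np.degrees(np.arctan2(q[1],q[0])))
E
```

```text
yel 72.4643446806773 -171.80839751580925
green 70.81763992819867 69.02493270905087
blue 70.69683956868226 -52.71677268935309
```

View pics/c1.png

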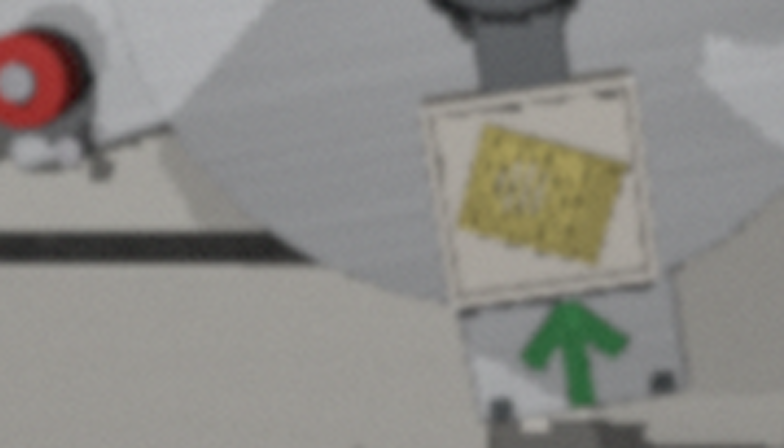

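The tray is within about 2° (2.5 mm) of the dock, with the cassette central at crop (545,193), so I'll leave it there. Next is the lever.

```bash
python3 - <<'E'
from h import *
piv=np.array([468,296.])
L0=112
P=[pose(piv,L0,62,-48,140),pose(piv,L0,62,-48,26),pose(piv,L0,62,-24,26)]
for p in P+[pose(piv,180,62,-20,26)]: print(np.round(p[0]), np.round(bot.solve_ik(*p),2))
bot.move_ptp(*P[0]); f=bot.read_state()["contact_force"]
go(P[1],120); print("down",(bot.read_state()["contact_force"]-f).round(1))
go(P[2],60)
L=L0
while L<186:
    L+=8 if L<166 else 1.5
    go(pose(piv,L,62,-20,26),50)
    d=bot.read_state()["contact_force"]-f; print(round(L),d.round(1))
    if np.hypot(*d[:2])>6: break
bot.pause(.3)
go(pose(piv,L,62,-45,26),60); go(pose(piv,L,62,-45,250),200)
bot.move_ptp([430,171,250],down(rad(0))); look("2")
E
```

```text
[489. 371. 140.] [ 0.97  0.33 -0.24  0.   -1.   -2.15]
[489. 371.  26.] [ 0.97  0.45 -0.36 -0.   -0.76 -2.15]
[467. 362.  26.] [ 0.99  0.42 -0.41 -0.   -0.74 -2.18]
[406. 316.  26.] [ 1.04  0.32 -0.58  0.   -0.66 -1.04]
down [ 0.3  0.7 -1.1]
120 [-0.4  1.  -0.9]
128 [ 1.4  0.4 -1.2]
136 [ 0.3  0.1 -2.1]
144 [ 1.3  0.1 -1.1]
152 [ 0.2  0.7 -0.2]
160 [-0.   1.6 -1.1]
168 [-0.1  0.1 -1.7]
170 [ 0.6  1.4 -1.2]
171 [ 0.4  0.8 -1. ]
172 [ 0.5  0.9 -0.9]
174 [ 0.2  1.5 -0.5]
176 [-0.   5.7 -3.9]
177 [-1.3 10.2 -6.8]
t 29.8 [ 0.81 -0.01 -0.4  -0.   -1.19  0.76]
```

View pics/w2.png

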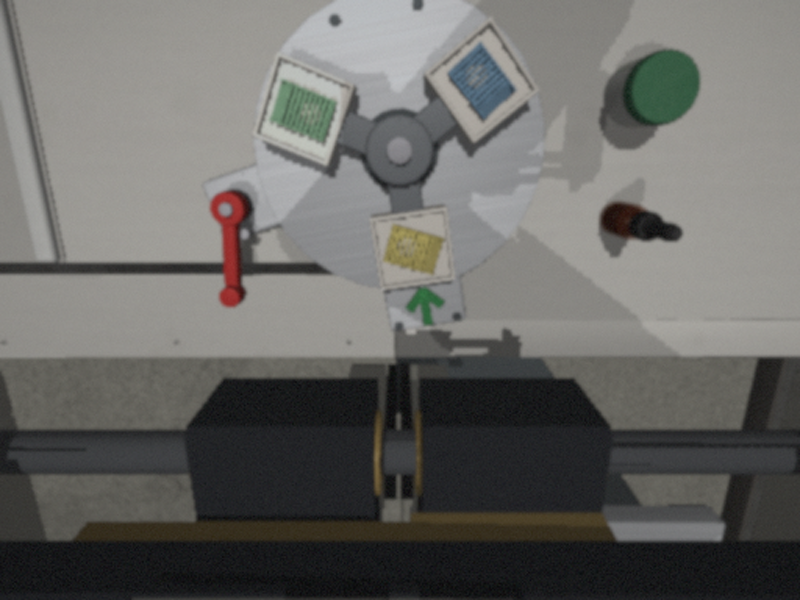

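The lever now runs from (230,209) to (231,296), at its stop, where the push force rose to 10 N. The carousel and the pot and dropper haven't moved, so I'm handing in.

```bash
python3 -c "
from plant import bot
print(bot.close_job())"
```

```text
the job is handed in; nothing more can be done
None
```

I turned the yellow cassette's tray to the green arrow (about 2°, or 2.5 mm, off by camera), pushed the brake lever to its stop, and handed in the job at about 30 s; the hand-in gave no pass or fail result.

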